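# Load the tacking jig for a small ladder frame

### The arm

A 6-joint arm with a two-finger parallel gripper is mounted at the origin on a cart in front of the work surface, level with it; the furniture and walls round the work are solid. World frame = base frame: x ahead of the robot, y to its left, z up, the work surface at z = 0. Lengths are in m, angles in rad, forces in N, time in s.
With the tool pointing down it reaches from about 0.35 to 0.875 m from the base axis. Payload 15.5 kg.
Tool frame: the origin (TCP) lies midway between the tips of the shut fingers; the grasp point (between the pads) lies 19 mm behind it (robot.grip_depth is the distance from the TCP to the grasp point, in m); z points along the fingers, y is the line along which they close (so a half turn about z gives the same grasp; the last joint's range is limited). The gripper opens to 85 mm and grips with 20 to 120 N. Pads are 22 mm wide; open, the fingers measure 114 mm over their backs; the gripper's body (76 mm by 85 mm) begins 54 mm behind the grasp point. The pads swing forward as they close: fully open they stand 13 mm farther back than shut.
Start: joints at [-1.361, 0.494, 1.345, -0, 1.302, -0.096], TCP at [0.188, -0.596, 0.231] pointing down, gripper open.
Joint ranges: [-2.91, 2.91], [-0.82, 2.16], [0.22, 2.67], [-1.22, 4.37], [0.12, 2.79], [-3.08, 3.08]. Speed limits (rad/s): [1.89, 1.89, 2.57, 3.01, 3.01, 3.01].

### API

Orientations are given as a 3x3 rotation matrix whose columns are the frame's x, y, z axes.
In Python, from plant import sensors, imaging, ticket, robot gives the robot as it stands.
- The arm moves only by the tool servo_tool, never from a script. Its argument "rows" is one flat list of numbers, 6 for each row, row after row: the shift along the world's x, y, z in units of 60 mm (1.0 is 60 mm), then the turn, a rotation vector about the world's x, y, z in rad. In form: [tx, ty, tz, wx, wy, wz, tx, ty, tz, wx, wy, wz, ...]. A call has 1 to 20 rows; each row is the pose to reach, as a shift and turn from the pose commanded when the call began; what a row does not reach only later rows make up. A row lasts 1/8 s, in which the tool goes at most 62.5 mm and 10.7 degrees, less where a joint would pass 70% of its speed; a pose out of reach is approached as far as the arm can. A call with a gripper value outside its range is refused whole. "claw" is the finger opening in mm, from 0 to 85.4, set as the call begins (left out, the last holds). The fingers move at their own pace and stop on an object; "squeeze" is the grip in N (left out, the last holds). Time passes only in rows, so rows that repeat a pose let the fingers close. It gives the time, the measured TCP pose, the force, the opening and the grip force at its end, in the units of the state.
- sensors.read_state(): the state, without advancing time (a new reading comes with each control period).
- imaging.capture(name): name is "scene" or "side" or "wrist"; returns the picture (480x640x3 uint8, red, green, blue); there is no depth.
- imaging.camera_params(name): a dict with "K" (3x3 intrinsics, pixels), "k1" (the pictures are not rectified: a ray, as slopes to the right and down, at radius r is drawn at 1 + k1 r^2 times it, then the intrinsics apply), "world_from_camera" (4x4, takes a point from camera to world coordinates); the wrist camera has in their place "mount" (4x4, takes a point from camera to tool coordinates, whose origin is the TCP and whose axes are the flange's). Camera axes: x right, y up, looking along -z (the intrinsics and any distortion apply to the point x, -y, -z); pixel columns grow to the right and rows downward; lengths in m; the calibration is good to about 2 mm. A picture is of the moment at which its call begins: read the wrist's pose just before it. camera_params takes no time and is no camera call.
- ticket.hand_in(): hands the job in; it is judged then, once.
The state is a dict: "t": time; "joint_positions": joint angles; "joint_velocities": joint speeds; "joint_efforts": joint torques, N m; "position": TCP position; "orientation": TCP orientation; "ft_force": force on the tool from outside, world axes, zero at the start; "ft_torque": the same for the moment, N m; "opening": finger opening in m; "grip_force": force on a finger pad.
Only numpy, scipy, OpenCV 4.12 (cv2) and the standard library are available. Lean on these libraries where they do the work, as an engineer would, in place of code of your own. Each camera call takes 0.05 s, during which the arm holds its last target. There are 200 camera calls.

### The job

Load the tacking jig for a small ladder frame: first lay the two long square-tube rails side by side in its two beds, flat on the saddles, between the pins and the end stops. Then lay the two crossbars on top across both rails, the wide flat tube between the wide-set pins and the slim square bar between the close-set pins, each flat on both rails and sticking out about equally on either side. Leave the two offcuts where they lie.

Things in the scene. Friction and masses are not known exactly. Their poses are not given: they have to be found in the camera images.
- jig: Fixed dark steel jig plate 230 x 190 x 12 mm. Origin: centre of its underside, on the bench. x runs along the rails, y across. Two rail beds along x, centre lines y = +42 and -42 mm, closed at both ends by grey stop blocks (34 mm wide, 42 mm above the bench), inner faces at x = +-96.5 mm. The rails lie not on this plate but on the two saddles fixed on it, 22 mm above the bench.
- wide_saddle: Grey steel slab 74 (x) x 170 (y) x 10 mm fixed on one half of the jig, axes as the jig's. Origin: centre of its underside, 12 mm above the bench. Four pins (12 mm thick, 51 mm above the slab, last 9 mm tapered) at x = +-29, y = +-66 mm leave 46 mm along x for the wide crossbar; with two short pins (10 mm thick, 17 mm high) at x = 0, y = +-19 mm they leave 36 mm across for each rail.
- narrow_saddle: The same slab and pins as wide_saddle, on the other half of the jig, but its four tall pins stand closer, at x = +-17, y = +-66 mm, and leave 22 mm along x for the narrow crossbar. Origin: centre of its underside, 12 mm above the bench.
- rail_1: One of the two rails: dark steel square tube with open ends, 30 x 30 mm section, 180 mm long, about 0.36 kg, lying on the bench. Origin: centre of its underside. Its x axis runs along its length, z up. The two rails are alike and either may take either bed.
- rail_2: The other rail, the same as rail_1.
- wide_crossbar: The wide crossbar: dark steel rectangular tube with open ends, 40 mm wide, 20 mm high, 160 mm long, about 0.33 kg, lying flat on the bench. Origin: centre of its underside; x axis along its length, z up.
- narrow_crossbar: The narrow crossbar: dark solid square steel bar, 16 x 16 mm section, 160 mm long, about 0.32 kg, lying on the bench. Origin: centre of its underside; x axis along its length, z up.
- tube_offcut: Bystander: a short dark square-tube offcut, 30 x 30 mm section, only 70 mm long (along its y axis), on the bench nearer the robot. Not part of the frame. Origin: centre of its underside.
- angle_offcut: Bystander: a rusty brown angle-iron offcut, 30 x 30 mm, 90 mm long (along its y axis), at the far side of the bench. Not part of the frame. Origin: centre of its underside.

How it is judged:
By the outcome, as a careful person would: the job done as asked, in the order asked, and still so for the second after the job is handed in, with the robot touching nothing.
It also fails if it takes over 102 s, if anything falls off the work surface, if the arm or the gripper's body presses on something with over 40 N, if the wrist force passes 120 N, or if a joint passes its speed limit or range.

## Working session

There is one attempt and no reset: what is moved stays moved. The work goes in short steps, Python scripts to look and compute and a tool call to move; the robot and the scene stay as the last step left them, time stands still between calls to the robot, and variables do not carry over. Pictures are saved under pics/ and viewed, at most 14 in all, crops included, and the job is handed in when it is done.

Besides the shell and the picture viewer there is one more tool, called after "Request:" as name(argument=value, ...) on one line, values as JSON. servo_tool: Moves the arm, as the interface text tells. Its arguments: {"type":"object","properties":{"rows":{"type":"array","items":{"type":"number"}},"claw":{"type":"number"},"squeeze":{"type":"number"}},"required":["rows"]}

```bash
ls; mkdir -p pics; python3 - <<'E'
from plant import sensors, imaging
import cv2
for n in ("scene","side"):
    im=imaging.capture(n); cv2.imwrite(f"pics/{n}0.png",im[:,:,::-1])
    p=imaging.camera_params(n); print(n,p)
print(imaging.camera_params("wrist")); print(sensors.read_state())
E
```

```text
pics
scene {'K': array([[520.72851128,   0.        , 312.06715477],
       [  0.        , 520.72851128, 237.15558595],
       [  0.        ,   0.        ,   1.        ]]), 'k1': -0.07807823828186312, 'world_from_camera': array([[ 0.90383907,  0.21872586, -0.36774168,  0.25121095],
       [-0.42753396,  0.49585775, -0.75587023, -0.83175637],
       [ 0.0170192 ,  0.8404071 ,  0.54168834,  0.49998668],
       [ 0.        ,  0.        ,  0.        ,  1.        ]])}
side {'K': array([[535.51310989,   0.        , 324.89299787],
       [  0.        , 535.51310989, 248.47761916],
       [  0.        ,   0.        ,   1.        ]]), 'k1': 0.024256388434714796, 'world_from_camera': array([[-0.99736744,  0.03775382, -0.06190988,  0.49688868],
       [-0.0713006 , -0.35509922,  0.93210556,  0.61795649],
       [ 0.01320639,  0.93406595,  0.35685627,  0.36583287],
       [ 0.        ,  0.        ,  0.        ,  1.        ]])}
{'K': array([[407.43907125,   0.        , 325.021924  ],
       [  0.        , 407.43907125, 246.17672434],
       [  0.        ,   0.        ,   1.        ]]), 'k1': 0.016
[... 513 characters left out ...]
, 'joint_velocities': array([ 1.87736188e-03, -3.66644777e-04, -2.83591501e-03, -4.21888684e-04,
        5.91537806e-04,  5.21683005e-05]), 'joint_efforts': array([-3.18648233e-05, -8.83591461e+01, -3.84564078e+01, -3.49673355e-04,
        5.17041452e-03,  8.71589350e-06]), 'position': array([ 0.18748843, -0.59589255,  0.2307606 ]), 'orientation': array([[ 9.53927885e-01,  3.00035903e-01, -2.17384946e-04],
       [ 3.00035961e-01, -9.53927298e-01,  1.06394481e-03],
       [ 1.11852206e-04, -1.08014992e-03, -9.99999410e-01]]), 'ft_force': array([-0.02340654,  0.04728651, -0.35897214]), 'ft_torque': array([0.01076759, 0.01993761, 0.01135671]), 'grip_force': 0.0, 'opening': 0.08547400520427305}
```

View pics/scene0.png

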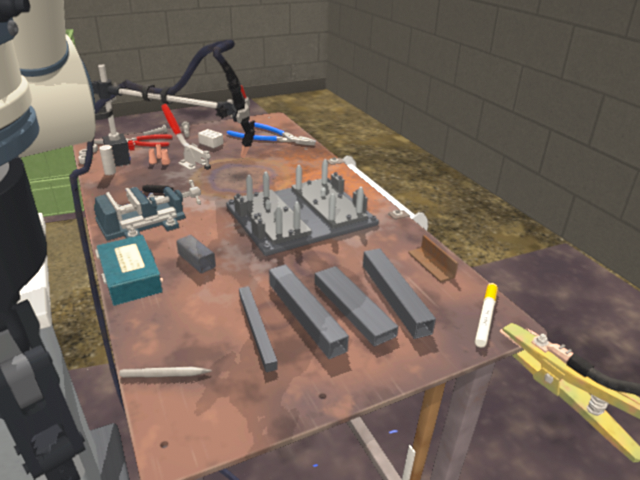

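View pics/side0.png

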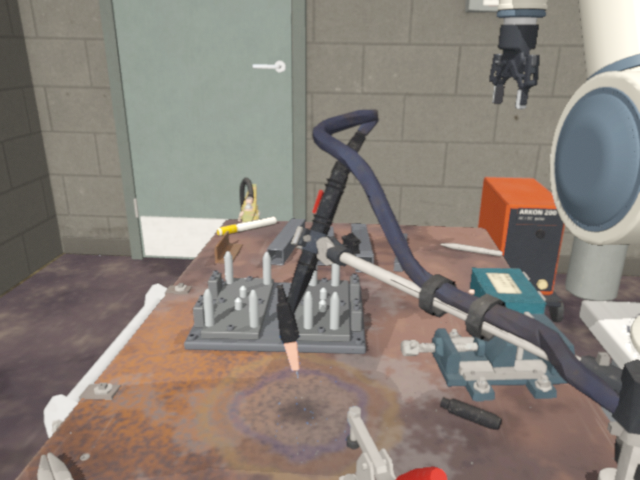

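The scene view shows the narrow bar (~258,330), a rail (~308,310), the wide crossbar (~355,305), another rail (~398,292), and the jig (~300,210). The side view shows the torch hanging on the far (+y) side of the jig. Next, enlarged crops.

```bash
python3 - <<'E'
import cv2
im=cv2.imread("pics/scene0.png")
c=im[230:380,230:440]; cv2.imwrite("pics/c1.png",cv2.resize(c,None,fx=3.8,fy=3.8,interpolation=cv2.INTER_CUBIC))
c=im[155:265,215:385]; cv2.imwrite("pics/c2.png",cv2.resize(c,None,fx=4.7,fy=4.7,interpolation=cv2.INTER_CUBIC))
E
```

```text
(no output)
```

View pics/c1.png

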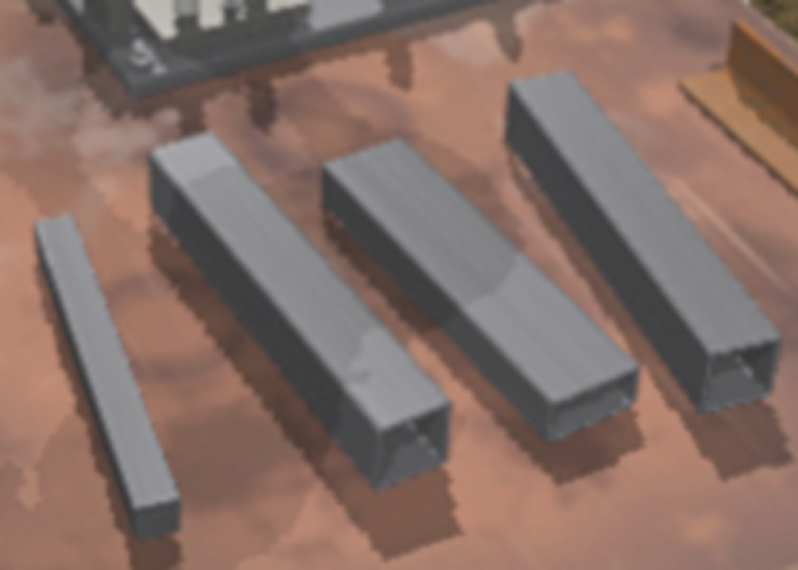

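View pics/c2.png

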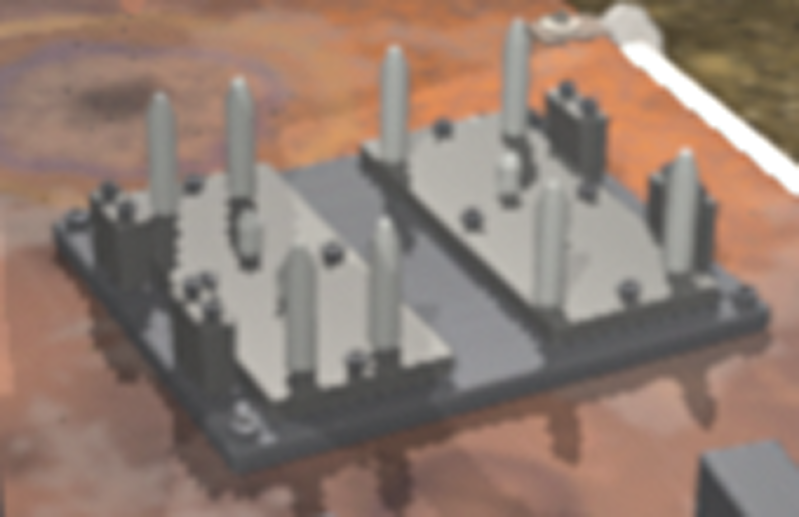

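The first crop shows clean top corners for all four parts. The second shows eight pin tips; the close-set pins are on the saddle nearer the robot (left).

```bash
cat > h.py <<'E'
import numpy as np, cv2
from scipy.optimize import least_squares
from plant import imaging, sensors
def proj(P,p,T):
    P=np.atleast_2d(P); c=(P-T[:3,3])@T[:3,:3]
    return cv2.projectPoints(np.c_[c[:,0],-c[:,1],-c[:,2]],np.zeros(3),np.zeros(3),p["K"],np.array([p["k1"],0,0,0]))[0][:,0]
def unproj(uv,z,p,T):
    q=cv2.undistortPoints(np.array(uv,float).reshape(-1,1,2),p["K"],np.array([p["k1"],0,0,0]))[:,0]
    d=np.c_[q[:,0],-q[:,1],-np.ones(len(q))]@T[:3,:3].T
    return T[:3,3]+d*((z-T[2,3])/d[:,2])[:,None]
def wristT(s,p):
    T=np.eye(4);T[:3,:3]=s["orientation"];T[:3,3]=s["position"];return T@p["mount"]
def rz(a): return np.array([[np.cos(a),-np.sin(a)],[np.sin(a),np.cos(a)]])
def fit(local,uv,p,T,x0,free=3):
    "local Nx3 pts; solve x,y,yaw"
    L=np.array(local)
    def f(v):
        W=np.c_[L[:,:2]@rz(v[2]).T+v[:2],L[:,2]]
        return (proj(W,p,T)-uv).ravel()
    r=least_squares(f,x0); return r.x,np.abs(r.fun).max()
def box(l,w,h): # far-left, far-right, near-right, near-left (x along -y world initially)
    return [(l/2,-w/2,h),(l/2,w/2,h),(-l/2,w/2,h),(-l/2,-w/2,h)]
def crop(uv,s,o): return (np.array(uv,float)+.5)/s-.5+o
E
python3 - <<'E'
from h import *
p=imaging.camera_params("scene");T=p["world_from_camera"]
A=lambda u:crop(u,3.8,(230,230)); B=lambda u:crop(u,4.7,(215,155))
D={"narrow":([(37,228),(72,216),(179,492),(135,510),(137,540)],.16,.016,.016),
"railA":([(150,155),(208,133),(450,405),(377,428),(378,488)],.18,.03,.03),
"wide":([(323,165),(402,140),(637,368),(545,405),(548,438)],.16,.04,.02),
"railB":([(510,84),(572,72),(778,340),(708,352),(700,410)],.18,.03,.03)}
for k,(u,l,w,h) in D.items():
    # local x along length (far=+), local y: left=+
    L=[(l/2,w/2,h),(l/2,-w/2,h),(-l/2,-w/2,h),(-l/2,w/2,h),(-l/2,w/2,0)]
    x,e=fit(L,A(u),p,T,[.45,-.4,1.57]); print(k,x.round(4),np.degrees(x[2]).round(1),"res",e.round(2))
W=unproj(B([(162,95),(238,80),(300,250),(385,218),(395,48),(517,20),(551,180),(684,152)]),.073,p,T); print(W.round(4))
P=B([(162,95),(238,80),(300,250),(385,218),(395,48),(517,20),(551,180),(684,152)])
def f(v):
    L=np.array([(v[3]-.017,.066),(v[3]+.017,.066),(v[3]-.017,-.066),(v[3]+.017,-.066),(v[4]-.029,.066),(v[4]+.029,.066),(v[4]-.029,-.066),(v[4]+.029,-.066)])
    return (proj(np.c_[L@rz(v[2]).T+v[:2],np.full(8,.073)],p,T)-P).ravel()
g=lambda q:np.r_[f(q),(q[3]+q[4])*1e4]
r=least_squares(g,[.5,0,0,-.05,.05]);print("jig",r.x.round(4),r.fun.round(1))
print(unproj(B([(240,468)]),0,p,T),unproj(B([(770,308),(55,225)]),.012,p,T))
E
```

```text
narrow [ 0.4188 -0.3176  1.4542] 83.3 res 2.12
railA [ 0.492  -0.3184  1.6476] 94.4 res 1.66
wide [ 0.5626 -0.3318  1.6473] 94.4 res 1.99
railB [ 0.6328 -0.3362  1.4488] 83.0 res 1.69
[[ 0.5254  0.0043  0.073 ]
 [ 0.5577  0.005   0.073 ]
 [ 0.5285 -0.1323  0.073 ]
 [ 0.5654 -0.123   0.073 ]
 [ 0.6276  0.0076  0.073 ]
 [ 0.6862  0.0128  0.073 ]
 [ 0.6337 -0.1209  0.073 ]
 [ 0.6907 -0.1208  0.073 ]]
jig [ 0.6018 -0.0584  0.0436 -0.0575  0.0575] [-0.5  0.1  0.2 -0.2 -0.1 -1.5  0.1  1.  -0.3 -0.2 -0.   0.4  0.3  0.6
  0.2 -0.1  0. ]
[[ 0.4965131  -0.15036257  0.        ]] [[ 0.71845788 -0.1478971   0.012     ]
 [ 0.48413742  0.02708475  0.012     ]]
```

```bash
python3 - <<'E'
from h import *
a=imaging.camera_params("scene");b=imaging.camera_params("side")
for n,u,v in [("tip",(248,146),(294,369)),("collar",(228,108),(310,245)),("top",(222,42),(350,113))]:
    def f(X): return np.r_[proj(X,a,a["world_from_camera"])[0]-u,proj(X,b,b["world_from_camera"])[0]-v]
    r=least_squares(f,[.6,.2,.2]);print(n,r.x.round(3),r.fun.round(1))
E
```

```text
tip [0.561 0.156 0.058] [-6.7  3.4 -3.3 -1.5]
collar [0.541 0.115 0.174] [ 7.5 -4.8  4.   2.4]
top [0.51  0.069 0.301] [ 0.2 -0.3  0.1  0.1]
```

Request:
servo_tool(rows=[5.7, 4.0, 0.3, 0, 0, 1.266, 5.7, 4.0, 0.3, 0, 0, 1.266, 5.7, 4.0, 0.3, 0, 0, 1.266, 5.7, 4.0, 0.3, 0, 0, 1.266, 5.7, 4.0, 0.3, 0, 0, 1.266, 5.7, 4.0, 0.3, 0, 0, 1.266, 5.7, 4.0, 0.3, 0, 0, 1.266, 5.7, 4.0, 0.3, 0, 0, 1.266, 5.7, 4.0, 0.3, 0, 0, 1.266, 5.7, 4.0, 0.3, 0, 0, 1.266, 5.7, 4.0, 0.3, 0, 0, 1.266, 5.7, 4.0, 0.3, 0, 0, 1.266], claw=46)

```text
t: 1.6
position: [0.5291, -0.3566, 0.2493]
orientation: [[0.001, 1.0, -0.0], [1.0, -0.001, 0.0], [0.0, -0.0, -1.0]]
ft_force: [0.4, 0.1, 0.9]
opening: 0.0462
grip_force: 0.0
```

```bash
python3 - <<'E'
from h import *
s=sensors.read_state(); im=imaging.capture("wrist"); cv2.imwrite("pics/w1.png",im[:,:,::-1]); np.save("w1T.npy",wristT(s,imaging.camera_params("wrist")))
c=im[:330,100:560,::-1]; cv2.imwrite("pics/w1c.png",cv2.resize(c,None,fx=1.7,fy=1.7,interpolation=cv2.INTER_CUBIC))
E
```

```text
(no output)
```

View pics/w1c.png

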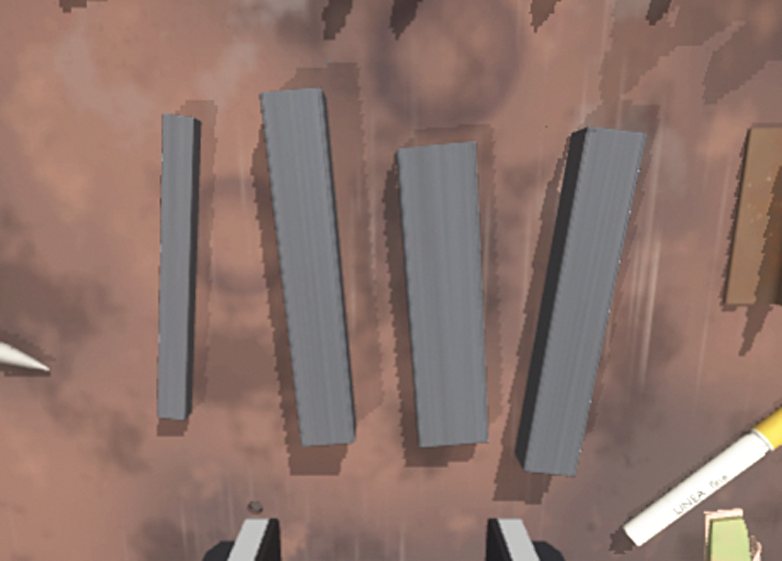

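Request:
servo_tool(rows=[1.0, 3.8, 0, 0, 0, 0, 1.0, 3.8, 0, 0, 0, 0, 1.0, 3.8, 0, 0, 0, 0, 1.0, 3.8, 0, 0, 0, 0, 1.0, 3.8, 0, 0, 0, 0, 1.0, 3.8, 0, 0, 0, 0, 1.0, 3.8, 0, 0, 0, 0, 1.0, 3.8, 0, 0, 0, 0])

```text
t: 2.65
position: [0.5893, -0.1292, 0.2492]
orientation: [[0.001, 1.0, -0.0], [1.0, -0.001, -0.0], [-0.0, -0.0, -1.0]]
ft_force: [0.1, -0.4, -0.2]
opening: 0.0462
grip_force: 0.0
```

The wrist crop shows all four parts clearly, with their top corners from narrow bar (163,115)–(186,418) to rail B (589,129)–(577,475).

```bash
python3 - <<'E'
from h import *
p=imaging.camera_params("wrist")
s=sensors.read_state(); im=imaging.capture("wrist"); cv2.imwrite("pics/w2.png",im[:,:,::-1]); np.save("w2T.npy",wristT(s,p))
c=im[:330,100:560,::-1]; cv2.imwrite("pics/w2c.png",cv2.resize(c,None,fx=1.7,fy=1.7,interpolation=cv2.INTER_CUBIC))
T=np.load("w1T.npy")
D={"narrow":([(163,115),(194,116),(186,418),(159,416)],.16,.016,.016),
"railA":([(261,93),(322,89),(352,441),(302,445)],.18,.03,.03),
"wide":([(398,150),(475,142),(487,442),(421,446)],.16,.04,.02),
"railB":([(589,129),(644,133),(577,475),(527,470)],.18,.03,.03)}
for k,(u,l,w,h) in D.items():
    L=[(l/2,w/2,h),(l/2,-w/2,h),(-l/2,-w/2,h),(-l/2,w/2,h)]
    x,e=fit(L,crop(u,1.7,(100,0)),p,T,[.45,-.4,1.57]); print(k,x.round(4),np.degrees(x[2]).round(1),"res",e.round(2))
E
```

```text
narrow [ 0.4186 -0.3173  1.4592] 83.6 res 2.02
railA [ 0.4918 -0.3182  1.6404] 94.0 res 2.09
wide [ 0.5623 -0.3319  1.6565] 94.9 res 1.87
railB [ 0.6322 -0.3358  1.4699] 84.2 res 2.09
```

View pics/w2c.png

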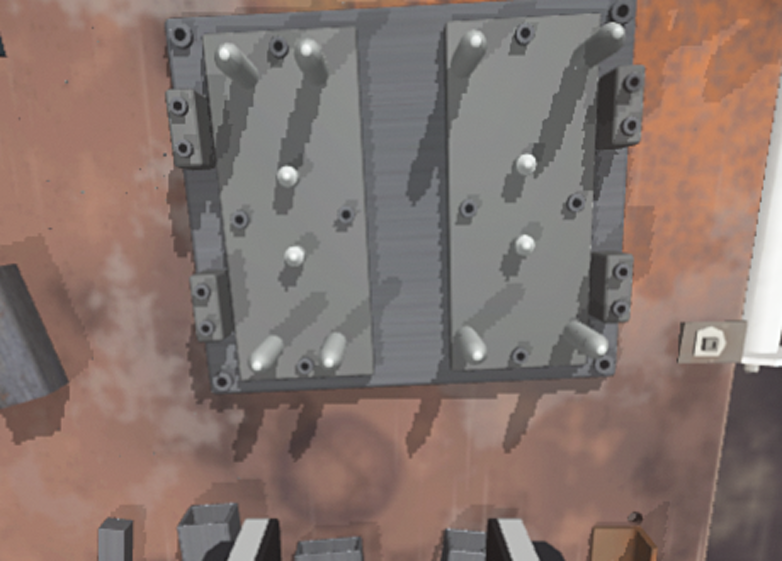

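The jig view shows the close-set pins on the left slab and the wide-set pins on the right, with short pin tips at crop (287,176), (294,257), (526,163), (525,244).

```bash
python3 - <<'E'
from h import *
p=imaging.camera_params("wrist");T=np.load("w2T.npy")
n=lambda v:v[3]
t=[(228,52),(306,46),(258,363),(331,361),(477,39),(615,35),(480,354),(600,350),(287,174),(294,255),(526,162),(525,243),(215,392),(614,375)]
P=crop(t,1.7,(100,0))
z=np.r_[np.full(8,.073),np.full(4,.039),.012,.012]
def f(v):
    a,b=v[3],v[4]
    L=np.array([(a-.017,.066),(a+.017,.066),(a-.017,-.066),(a+.017,-.066),(b-.029,.066),(b+.029,.066),(b-.029,-.066),(b+.029,-.066),(a,.019),(a,-.019),(b,.019),(b,-.019),(-.115,-.095),(.115,-.095)])
    return (proj(np.c_[L@rz(v[2]).T+v[:2],z],p,T)-P).ravel()
r=least_squares(f,[.6,-.05,0.04,-.057,.057],loss="soft_l1");v=r.x
print(v.round(4),np.degrees(v[2]).round(2));print(f(v).reshape(-1,2).round(1).tolist())
# stop inner faces
for u in [(197,92),(228,274),(612,70),(604,255)]:
    W=unproj(crop([u],1.7,(100,0)),.042,p,T)[0]; print("stop",((W[:2]-v[:2])@rz(v[2])).round(4))
for q in [(0,.042),(0,-.042),(v[3],0),(v[4],0)]: print(q,(rz(v[2])@q+v[:2]).round(4))
E
```

```text
[ 0.6026 -0.0556  0.0439 -0.0582  0.0558] 2.51
[[-1.5, -1.1], [1.3, 0.1], [-0.2, 1.1], [-0.5, 0.4], [-1.6, -0.8], [1.3, -3.0], [-2.6, 0.7], [0.3, -0.2], [0.5, -0.2], [0.3, 0.1], [0.5, 0.0], [0.2, 0.9], [-2.2, 1.3], [3.3, 0.8]]
stop [-0.0962  0.0556]
stop [-0.0913 -0.0264]
stop [0.093  0.0561]
stop [ 0.0937 -0.0256]
(0, 0.042) [ 0.6008 -0.0136]
(0, -0.042) [ 0.6044 -0.0975]
(np.float64(-0.05818236690063457), 0) [ 0.5445 -0.0581]
(np.float64(0.055805220540025104), 0) [ 0.6583 -0.0531]
```

Request:
servo_tool(rows=[-1.625, -3.15, -1.5, 0, 0, 0.074, -1.625, -3.15, -1.5, 0, 0, 0.074, -1.625, -3.15, -1.5, 0, 0, 0.074, -1.625, -3.15, -1.5, 0, 0, 0.074, -1.625, -3.15, -1.5, 0, 0, 0.074, -1.625, -3.15, -1.5, 0, 0, 0.074, -1.625, -3.15, -2.2, 0, 0, 0.074, -1.625, -3.15, -3, 0, 0, 0.074, -1.625, -3.15, -3.4, 0, 0, 0.074, -1.625, -3.15, -3.7, 0, 0, 0.074, -1.625, -3.15, -3.9, 0, 0, 0.074, -1.625, -3.15, -4.08, 0, 0, 0.074, -1.625, -3.15, -4.08, 0, 0, 0.074, -1.625, -3.15, -4.08, 0, 0, 0.074])

```text
t: 4.45
position: [0.4923, -0.3174, 0.005]
orientation: [[-0.074, 0.997, 0.001], [0.997, 0.074, -0.0], [-0.0, 0.001, -1.0]]
ft_force: [-0.9, -1.0, 0.4]
opening: 0.046
grip_force: 0.0
```

Request:
servo_tool(rows=[0, 0, 0, 0, 0, 0, 0, 0, 0, 0, 0, 0, 0, 0, 0, 0, 0, 0, 0, 0, 0, 0, 0, 0, 0, 0, 0, 0, 0, 0, 0, 0, 0, 0, 0, 0], claw=20, squeeze=80)

```text
t: 5.2
position: [0.4923, -0.3174, 0.0053]
orientation: [[-0.074, 0.997, 0.001], [0.997, 0.074, -0.001], [-0.001, 0.001, -1.0]]
ft_force: [-1.6, 0.6, 9.2]
opening: 0.0289
grip_force: 80.7
```

Request:
servo_tool(rows=[0, 0, 1, 0, 0, 0, 0, 0, 2.25, 0, 0, 0, 0.5, 1, 2.25, 0, 0, -1.601, 0.9, 1.5, 2.25, 0, 0, -1.601, 1.2, 2.0, 2.25, 0, 0, -1.601, 1.2, 2.0, 2.25, 0, 0, -1.601, 1.2, 2.0, 2.25, 0, 0, -1.601, 1.2, 2.0, 2.25, 0, 0, -1.601, 1.2, 2.2, 2.25, 0, 0, -1.601, 1.2, 2.5, 2.25, 0, 0, -1.601, 1.5, 3, 2.25, 0, 0, -1.601, 1.81, 3.7, 2.25, 0, 0, -1.601, 1.81, 4.4, 2.25, 0, 0, -1.601, 1.81, 5.05, 2.25, 0, 0, -1.601, 1.81, 5.05, 2.0, 0, 0, -1.601, 1.81, 5.05, 1.6, 0, 0, -1.601, 1.81, 5.05, 1.5, 0, 0, -1.601, 1.81, 5.05, 1.5, 0, 0, -1.601])

```text
t: 7.45
position: [0.6005, -0.0147, 0.0943]
orientation: [[0.999, 0.043, -0.001], [0.043, -0.999, 0.0], [-0.001, -0.0, -1.0]]
ft_force: [-0.2, 0.7, -4.7]
opening: 0.0289
grip_force: 81.6
```

```bash
python3 - <<'E'
from h import *
im=imaging.capture("scene")[:,:,::-1]; im2=imaging.capture("side")[:,:,::-1]
a=cv2.resize(im[110:270,200:400],None,fx=3.75,fy=3.75,interpolation=cv2.INTER_CUBIC)[:600]
cv2.imwrite("pics/s1.png",a)
print(sensors.read_state()["joint_positions"].round(2))
cv2.imwrite("pics/d1.png",im2)
E
```

```text
[-0.12  0.62  1.55 -0.    0.98  1.4 ]
```

View pics/s1.png

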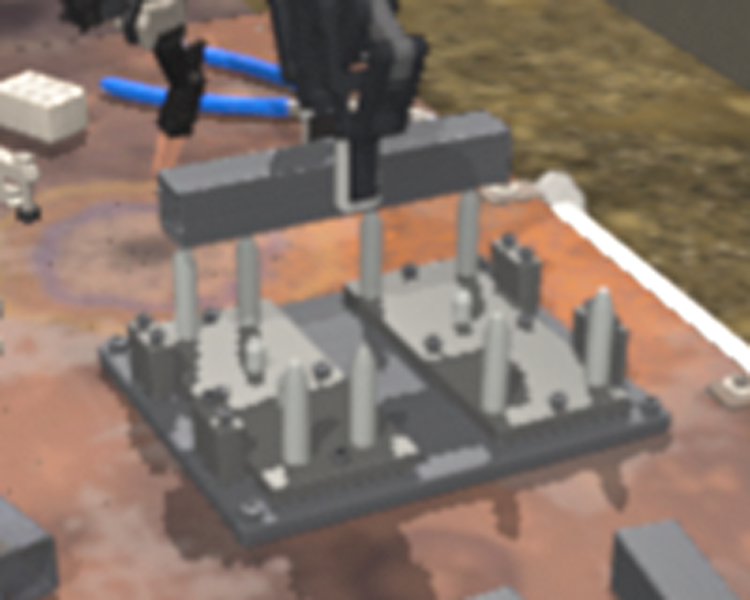

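View pics/d1.png

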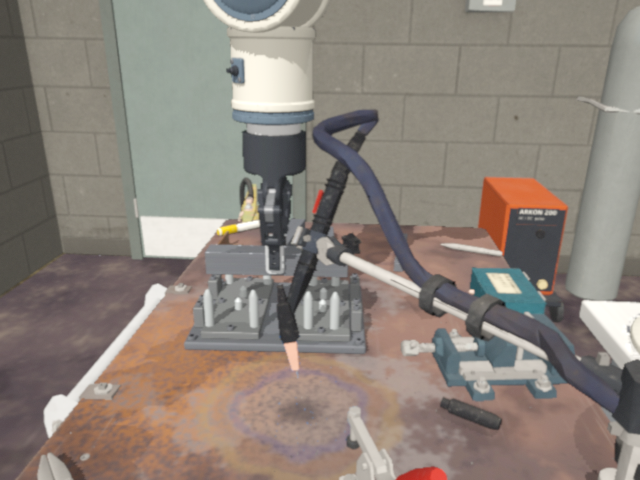

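Rail 1 hangs level above its bed: rail end at crop (180,245), pins at (185,255) and (470,200). In the side view the torch (310,240) stays clear of the wrist (275,130).

Request:
servo_tool(rows=[0, 0, -0.2, 0, 0, 0, 0, 0, -0.35, 0, 0, 0, 0, 0, -0.45, 0, 0, 0, 0, 0, -0.55, 0, 0, 0, 0, 0, -0.55, 0, 0, 0])

```text
t: 8.18
position: [0.6004, -0.0142, 0.061]
orientation: [[0.999, 0.044, -0.001], [0.044, -0.999, 0.0], [-0.001, -0.0, -1.0]]
ft_force: [-0.7, -0.0, -3.9]
opening: 0.0286
grip_force: 81.8
```

Request:
servo_tool(rows=[0, 0, -0.2, 0, 0, 0, 0, 0, -0.35, 0, 0, 0, 0, 0, -0.45, 0, 0, 0, 0, 0, -0.52, 0, 0, 0, 0, 0, -0.56, 0, 0, 0, 0, 0, -0.56, 0, 0, 0])

```text
t: 8.93
position: [0.6007, -0.0142, 0.0278]
orientation: [[0.999, 0.044, 0.0], [0.044, -0.999, 0.0], [0.0, -0.0, -1.0]]
ft_force: [-0.2, -0.5, -5.0]
opening: 0.0285
grip_force: 81.8
```

Request:
servo_tool(rows=[0, 0, -0.02, 0, 0, 0, 0, 0, -0.025, 0, 0, 0, 0, 0, -0.025, 0, 0, 0])

```text
t: 9.3
position: [0.6009, -0.0142, 0.0273]
orientation: [[0.999, 0.044, 0.001], [0.044, -0.999, -0.0], [0.001, 0.0, -1.0]]
ft_force: [-3.9, 0.9, 11.0]
opening: 0.0286
grip_force: 83.8
```

Request:
servo_tool(rows=[0, 0, 0, 0, 0, 0, 0, 0, 0, 0, 0, 0, 0, 0, 0, 0, 0, 0, 0, 0, 0, 0, 0, 0, 0, 0, 0.5, 0, 0, 0, 0, 0, 1.2, 0, 0, 0, 0, 0, 2.0, 0, 0, 0, 0, -0.6, 2.5, 0, 0, 0, 0, -1.5, 2.7, 0, 0, 0, 0, -2, 2.7, 0, 0, 0, 0, -2, 2.7, 0, 0, 0], claw=46)

```text
t: 10.68
position: [0.6006, -0.1362, 0.1884]
orientation: [[0.999, 0.041, 0.0], [0.041, -0.999, -0.0], [0.0, 0.0, -1.0]]
ft_force: [-0.5, -0.1, -0.2]
opening: 0.0461
grip_force: 0.0
```

```bash
python3 - <<'E'
from h import *
im=imaging.capture("scene")[:,:,::-1]
cv2.imwrite("pics/s2.png",cv2.resize(im[140:270,210:390],None,fx=4.4,fy=4.4,interpolation=cv2.INTER_CUBIC))
E
```

```text
(no output)
```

View pics/s2.png

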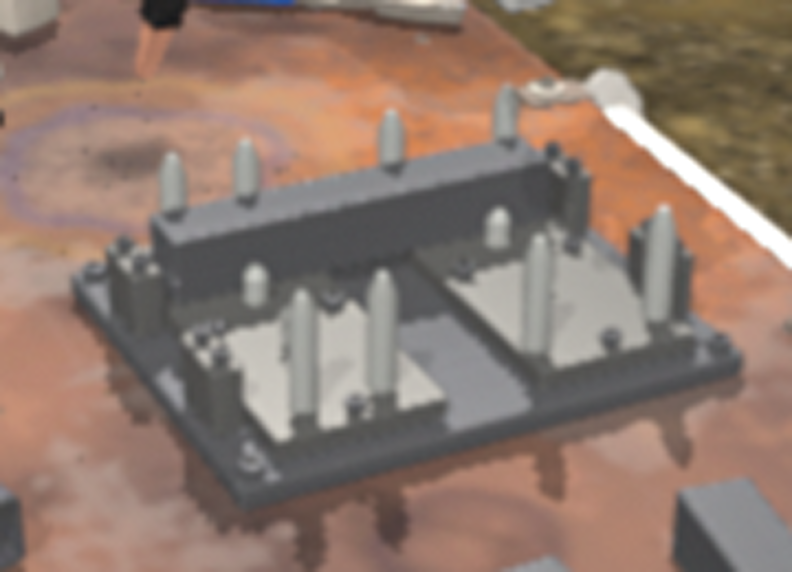

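Rail 1 is seated in the far bed: flat, between the short pins (255,285), (497,228) and the tall pins behind. Next is rail 2.

Request:
servo_tool(rows=[0.53, -1, 0, 0, 0, 1.421, 0.53, -2, 0, 0, 0, 1.421, 0.53, -3.33, 0, 0, 0, 1.421, 0.53, -3.33, -0.5, 0, 0, 1.421, 0.53, -3.33, -1, 0, 0, 1.421, 0.53, -3.33, -1, 0, 0, 1.421, 0.53, -3.33, -1, 0, 0, 1.421, 0.53, -3.33, -1, 0, 0, 1.421, 0.53, -3.33, -1.5, 0, 0, 1.421, 0.53, -3.33, -2.2, 0, 0, 1.421, 0.53, -3.33, -2.6, 0, 0, 1.421, 0.53, -3.33, -2.9, 0, 0, 1.421, 0.53, -3.33, -3.06, 0, 0, 1.421, 0.53, -3.33, -3.06, 0, 0, 1.421, 0.53, -3.33, -3.06, 0, 0, 1.421])

```text
t: 12.6
position: [0.633, -0.3342, 0.0057]
orientation: [[0.106, 0.994, 0.001], [0.994, -0.106, -0.001], [-0.001, 0.001, -1.0]]
ft_force: [0.1, 0.1, 0.4]
opening: 0.0462
grip_force: 0.0
```

Request:
servo_tool(rows=[0, 0, 0, 0, 0, 0, 0, 0, 0, 0, 0, 0, 0, 0, 0, 0, 0, 0, 0, 0, 0, 0, 0, 0, 0, 0, 0, 0, 0, 0, 0, 0, 0, 0, 0, 0], claw=20)

```text
t: 13.35
position: [0.633, -0.3344, 0.006]
orientation: [[0.106, 0.994, 0.001], [0.994, -0.106, -0.001], [-0.001, 0.001, -1.0]]
ft_force: [-2.2, 0.5, 7.0]
opening: 0.0288
grip_force: 80.7
```

Request:
servo_tool(rows=[0, 0, 1, 0, 0, 0, 0, 0, 2.25, 0, 0, 0, -0.2, 0.5, 2.25, 0, 0, -1.421, -0.4, 1.0, 2.25, 0, 0, -1.421, -0.477, 1.5, 2.25, 0, 0, -1.421, -0.477, 1.5, 2.25, 0, 0, -1.421, -0.477, 1.5, 2.25, 0, 0, -1.421, -0.477, 1.5, 2.25, 0, 0, -1.421, -0.477, 1.7, 2.25, 0, 0, -1.421, -0.477, 2.2, 2.25, 0, 0, -1.421, -0.477, 2.9, 2.25, 0, 0, -1.421, -0.477, 3.6, 2.25, 0, 0, -1.421, -0.477, 3.93, 2.25, 0, 0, -1.421, -0.477, 3.93, 2.0, 0, 0, -1.421, -0.477, 3.93, 1.6, 0, 0, -1.421, -0.477, 3.93, 1.48, 0, 0, -1.421, -0.477, 3.93, 1.48, 0, 0, -1.421])

```text
t: 15.48
position: [0.6036, -0.0989, 0.0931]
orientation: [[0.999, 0.043, -0.001], [0.043, -0.999, 0.0], [-0.001, -0.0, -1.0]]
ft_force: [0.3, -0.2, -3.6]
opening: 0.0287
grip_force: 80.8
```

Request:
servo_tool(rows=[0, 0, -0.2, 0, 0, 0, 0, 0, -0.35, 0, 0, 0, 0, 0, -0.45, 0, 0, 0, 0, 0, -0.55, 0, 0, 0, 0, 0, -0.55, 0, 0, 0])

```text
t: 16.1
position: [0.6036, -0.0981, 0.0601]
orientation: [[0.999, 0.044, -0.001], [0.044, -0.999, 0.0], [-0.001, -0.0, -1.0]]
ft_force: [0.7, -0.2, -3.2]
opening: 0.0285
grip_force: 80.9
```

Request:
servo_tool(rows=[0, 0, -0.2, 0, 0, 0, 0, 0, -0.35, 0, 0, 0, 0, 0, -0.44, 0, 0, 0, 0, 0, -0.5, 0, 0, 0, 0, 0, -0.54, 0, 0, 0, 0, 0, -0.55, 0, 0, 0, 0, 0, -0.55, 0, 0, 0])

```text
t: 16.98
position: [0.6039, -0.0982, 0.028]
orientation: [[0.999, 0.044, 0.0], [0.044, -0.999, -0.0], [0.0, 0.0, -1.0]]
ft_force: [-2.5, 0.0, 3.6]
opening: 0.0288
grip_force: 81.6
```

Request:
servo_tool(rows=[0, 0, 0, 0, 0, 0, 0, 0, 0, 0, 0, 0, 0, 0, 0, 0, 0, 0, 0, 0, 0, 0, 0, 0, 0, 0, 0.5, 0, 0, 0, 0, 0, 1.2, 0, 0, 0, 0, 0, 2.0, 0, 0, 0, 0, -0.6, 2.5, 0, 0, 0, 0, -1.5, 2.7, 0, 0, 0, 0, -2, 2.7, 0, 0, 0, 0, -2, 2.7, 0, 0, 0], claw=46)

```text
t: 18.35
position: [0.6037, -0.2203, 0.1896]
orientation: [[0.999, 0.041, 0.0], [0.041, -0.999, -0.0], [0.0, 0.0, -1.0]]
ft_force: [0.3, 0.5, -0.1]
opening: 0.0462
grip_force: 0.0
```

```bash
python3 - <<'E'
from h import *
im=imaging.capture("scene")[:,:,::-1]
cv2.imwrite("pics/s3.png",cv2.resize(im[170:380,215:395],None,fx=2.85,fy=2.85,interpolation=cv2.INTER_CUBIC))
E
```

```text
(no output)
```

View pics/s3.png

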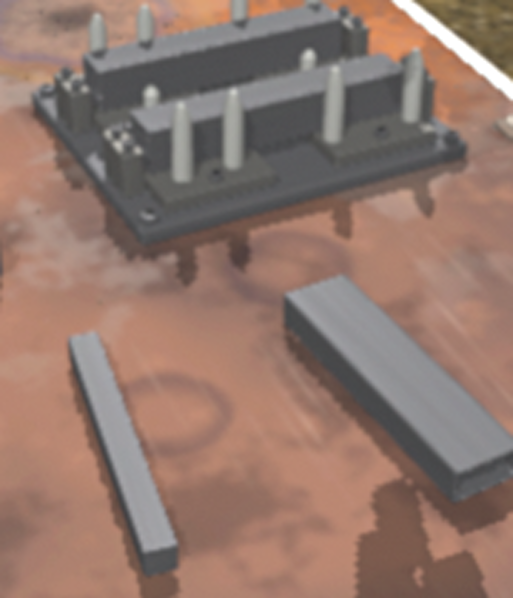

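Both rails are seated between the pins and stops, and the two crossbars are untouched at crop (120,450) and (390,390). Now the wide crossbar.

Request:
servo_tool(rows=[-0.3, -1, 0, 0, 0, -1.532, -0.69, -1.86, 0, 0, 0, -1.532, -0.69, -1.86, 0, 0, 0, -1.532, -0.69, -1.86, -0.5, 0, 0, -1.532, -0.69, -1.86, -1, 0, 0, -1.532, -0.69, -1.86, -1, 0, 0, -1.532, -0.69, -1.86, -1, 0, 0, -1.532, -0.69, -1.86, -1, 0, 0, -1.532, -0.69, -1.86, -1, 0, 0, -1.532, -0.69, -1.86, -1.5, 0, 0, -1.532, -0.69, -1.86, -2.2, 0, 0, -1.532, -0.69, -1.86, -2.6, 0, 0, -1.532, -0.69, -1.86, -2.9, 0, 0, -1.532, -0.69, -1.86, -3.08, 0, 0, -1.532, -0.69, -1.86, -3.08, 0, 0, -1.532, -0.69, -1.86, -3.08, 0, 0, -1.532], claw=58)

```text
t: 20.4
position: [0.5629, -0.3301, 0.0056]
orientation: [[0.083, -0.997, 0.001], [-0.997, -0.083, -0.001], [0.001, -0.001, -1.0]]
ft_force: [-0.0, -0.1, 1.0]
opening: 0.058
grip_force: 0.0
```

Request:
servo_tool(rows=[0, 0, 0, 0, 0, 0, 0, 0, 0, 0, 0, 0, 0, 0, 0, 0, 0, 0, 0, 0, 0, 0, 0, 0, 0, 0, 0, 0, 0, 0, 0, 0, 0, 0, 0, 0], claw=30)

```text
t: 21.15
position: [0.5628, -0.3301, 0.006]
orientation: [[0.083, -0.997, 0.001], [-0.997, -0.083, -0.001], [0.001, -0.001, -1.0]]
ft_force: [-2.4, 0.8, 10.4]
opening: 0.0381
grip_force: 81.5
```

Request:
servo_tool(rows=[0, 0, 1, 0, 0, 0, 0, 0, 2, 0, 0, 0, 0.5, 0.8, 2, 0, 0, -0.039, 1, 1.6, 2, 0, 0, -0.039, 1.6, 2.4, 2, 0, 0, -0.039, 1.6, 3.2, 2, 0, 0, -0.039, 1.6, 4, 2, 0, 0, -0.039, 1.6, 4.4, 2, 0, 0, -0.039, 1.6, 4.63, 2, 0, 0, -0.039, 1.6, 4.63, 1.8, 0, 0, -0.039, 1.6, 4.63, 1.5, 0, 0, -0.039, 1.6, 4.63, 1.42, 0, 0, -0.039, 1.6, 4.63, 1.42, 0, 0, -0.039])

```text
t: 22.78
position: [0.6581, -0.0526, 0.0891]
orientation: [[0.043, -0.999, -0.001], [-0.999, -0.043, 0.0], [-0.0, 0.001, -1.0]]
ft_force: [0.2, 0.5, -2.1]
opening: 0.0378
grip_force: 82.6
```

```bash
python3 - <<'E'
from h import *
im=imaging.capture("scene")[:,:,::-1]
print(sensors.read_state()["joint_positions"].round(2))
cv2.imwrite("pics/s4.png",cv2.resize(im[120:270,210:410],None,fx=4,fy=4,interpolation=cv2.INTER_CUBIC))
E
```

```text
[-0.17  0.69  1.39 -0.    1.06  2.93]
```

View pics/s4.png

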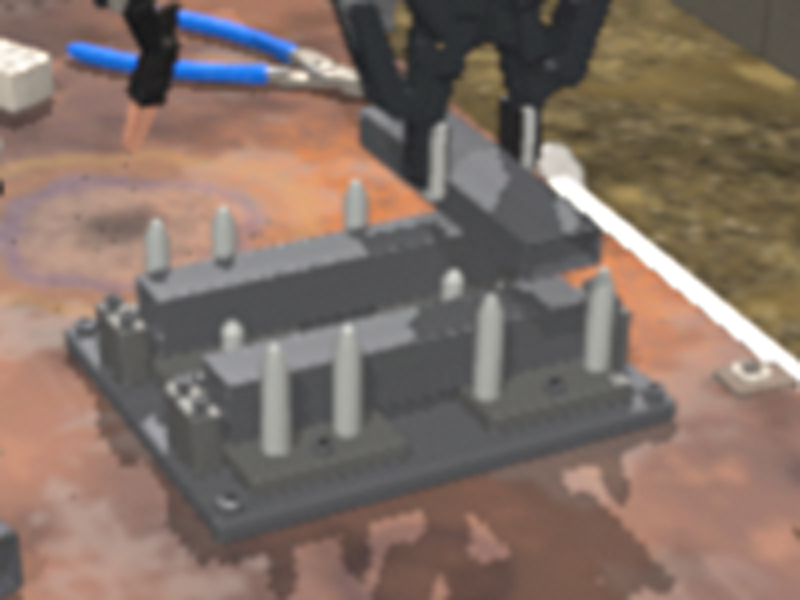

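The wide bar hangs over its slot between pins (490,300) and (600,275). Lowering.

Request:
servo_tool(rows=[0, 0, -0.15, 0, 0, 0, 0, 0, -0.25, 0, 0, 0, 0, 0, -0.35, 0, 0, 0, 0, 0, -0.42, 0, 0, 0, 0, 0, -0.42, 0, 0, 0])

```text
t: 23.45
position: [0.6583, -0.0519, 0.0644]
orientation: [[0.044, -0.999, -0.001], [-0.999, -0.044, 0.0], [-0.0, 0.001, -1.0]]
ft_force: [1.0, 0.1, -3.8]
opening: 0.0377
grip_force: 82.7
```

Request:
servo_tool(rows=[0, 0, -0.06, 0, 0, 0, 0, 0, -0.1, 0, 0, 0, 0, 0, -0.12, 0, 0, 0, 0, 0, -0.12, 0, 0, 0])

```text
t: 23.95
position: [0.6584, -0.052, 0.0581]
orientation: [[0.044, -0.999, 0.0], [-0.999, -0.044, -0.0], [0.0, -0.0, -1.0]]
ft_force: [-3.2, 0.1, 4.1]
opening: 0.0379
grip_force: 83.6
```

Request:
servo_tool(rows=[0, 0, 0, 0, 0, 0, 0, 0, 0, 0, 0, 0, 0, 0, 0, 0, 0, 0, 0, 0, 0, 0, 0, 0, 0, 0, 0.6, 0, 0, 0, 0, 0, 1.4, 0, 0, 0, 0, 0, 2, 0, 0, 0, 0, -0.8, 2, 0, 0, 0, 0, -1.6, 2, 0, 0, 0, 0, -2.4, 2, 0, 0, 0], claw=58)

```text
t: 25.2
position: [0.6584, -0.1973, 0.1778]
orientation: [[0.044, -0.999, 0.0], [-0.999, -0.044, -0.0], [0.0, -0.0, -1.0]]
ft_force: [0.7, 0.4, -0.2]
opening: 0.058
grip_force: 0.0
```

Request:
servo_tool(rows=[-0.8, -0.8, 0, 0, 0, -0.157, -1.6, -1.6, 0, 0, 0, -0.157, -2.4, -2.0, 0, 0, 0, -0.157, -3.2, -2.02, 0, 0, 0, -0.157, -4, -2.02, 0, 0, 0, -0.157, -4, -2.02, -0.5, 0, 0, -0.157, -4, -2.02, -1.2, 0, 0, -0.157, -4, -2.02, -1.8, 0, 0, -0.157, -4, -2.02, -2.3, 0, 0, -0.157, -4, -2.02, -2.7, 0, 0, -0.157, -4, -2.02, -2.9, 0, 0, -0.157, -4, -2.02, -2.9, 0, 0, -0.157, -4, -2.02, -2.9, 0, 0, -0.157], claw=34)

```text
t: 26.82
position: [0.4189, -0.3176, 0.0044]
orientation: [[-0.113, -0.994, 0.001], [-0.994, 0.113, -0.001], [0.001, -0.001, -1.0]]
ft_force: [-0.4, 0.2, 0.2]
opening: 0.0343
grip_force: 0.0
```

Request:
servo_tool(rows=[0, 0, 0, 0, 0, 0, 0, 0, 0, 0, 0, 0, 0, 0, 0, 0, 0, 0, 0, 0, 0, 0, 0, 0, 0, 0, 0, 0, 0, 0, 0, 0, 0, 0, 0, 0], claw=6)

```text
t: 27.58
position: [0.4188, -0.3175, 0.0047]
orientation: [[-0.113, -0.994, 0.001], [-0.994, 0.113, -0.001], [0.001, -0.001, -1.0]]
ft_force: [-1.8, 0.9, 12.9]
opening: 0.0139
grip_force: 78.7
```

```bash
python3 - <<'E'
from h import *
im=imaging.capture("scene")[:,:,::-1]
cv2.imwrite("pics/s5.png",cv2.resize(im[150:270,215:395],None,fx=4.4,fy=4.4,interpolation=cv2.INTER_CUBIC))
E
```

```text
(no output)
```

View pics/s5.png

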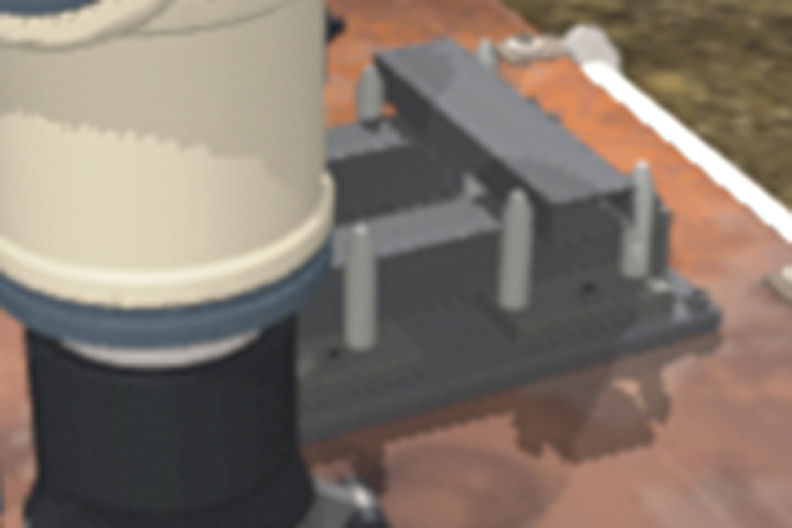

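The wide bar is seated on both rails between its four pins. Now the narrow bar.

Request:
servo_tool(rows=[0, 0, 1, 0, 0, 0, 0, 0, 2, 0, 0, 0, 0.5, 0.8, 2, 0, 0, 0.157, 1, 1.6, 2, 0, 0, 0.157, 1.6, 2.4, 2, 0, 0, 0.157, 2.1, 3.0, 2, 0, 0, 0.157, 2.1, 3.7, 2, 0, 0, 0.157, 2.1, 4.1, 2, 0, 0, 0.157, 2.1, 4.31, 2, 0, 0, 0.157, 2.1, 4.31, 1.8, 0, 0, 0.157, 2.1, 4.31, 1.55, 0, 0, 0.157, 2.1, 4.31, 1.43, 0, 0, 0.157, 2.1, 4.31, 1.43, 0, 0, 0.157])

```text
t: 29.25
position: [0.544, -0.0591, 0.0885]
orientation: [[0.043, -0.999, -0.002], [-0.999, -0.043, 0.0], [-0.0, 0.002, -1.0]]
ft_force: [0.2, 0.3, -2.2]
opening: 0.0139
grip_force: 79.8
```

Request:
servo_tool(rows=[0, 0, -0.15, 0, 0, 0, 0, 0, -0.25, 0, 0, 0, 0, 0, -0.35, 0, 0, 0, 0, 0, -0.42, 0, 0, 0, 0, 0, -0.42, 0, 0, 0])

```text
t: 29.88
position: [0.5443, -0.0585, 0.0639]
orientation: [[0.044, -0.999, -0.0], [-0.999, -0.044, 0.0], [-0.0, 0.0, -1.0]]
ft_force: [0.5, 0.4, -3.9]
opening: 0.0134
grip_force: 79.8
```

Request:
servo_tool(rows=[0, 0, -0.06, 0, 0, 0, 0, 0, -0.1, 0, 0, 0, 0, 0, -0.13, 0, 0, 0, 0, 0, -0.13, 0, 0, 0])

```text
t: 30.38
position: [0.5444, -0.0586, 0.0567]
orientation: [[0.044, -0.999, 0.0], [-0.999, -0.044, -0.0], [0.0, -0.0, -1.0]]
ft_force: [-2.0, 0.3, 6.0]
opening: 0.0137
grip_force: 80.8
```

Contact made. Release and withdraw to a clear viewpoint.

Request:
servo_tool(rows=[0, 0, 0, 0, 0, 0, 0, 0, 0, 0, 0, 0, 0, 0, 0, 0, 0, 0, 0, 0, 0, 0, 0, 0, 0, 0, 0.6, 0, 0, 0, 0, 0, 1.4, 0, 0, 0, 0, 0, 2, 0, 0, 0, 0, 0, 2.8, 0, 0, 0, 0.7, -0.7, 3.2, 0, 0, 0, 0.9, -1, 3.2, 0, 0, 0, 0.9, -1, 3.2, 0, 0, 0, 0.9, -1, 3.2, 0, 0, 0], claw=36)

```text
t: 31.88
position: [0.5978, -0.1181, 0.2479]
orientation: [[0.044, -0.999, -0.001], [-0.999, -0.044, 0.001], [-0.001, 0.001, -1.0]]
ft_force: [-1.1, -0.2, -0.7]
opening: 0.0359
grip_force: 0.0
```

```bash
python3 - <<'E'
from h import *
im=imaging.capture("wrist")[:,:,::-1]; sc=imaging.capture("scene")[:,:,::-1]
a=cv2.resize(im[0:360],None,fx=.8,fy=.8); b=cv2.resize(sc[150:265,220:390],None,fx=2.6,fy=2.6,interpolation=cv2.INTER_CUBIC)
o=np.zeros((a.shape[0]+b.shape[0],512,3),np.uint8);o[:a.shape[0]]=a;o[a.shape[0]:,:b.shape[1]]=b
cv2.imwrite("pics/f.png",o[:600]);cv2.imwrite("pics/fw.png",im);s=sensors.read_state();np.save("fT.npy",wristT(s,imaging.camera_params("wrist")));print(s["position"])
E
```

```text
[ 0.59781169 -0.11781739  0.24814497]
```

View pics/f.png

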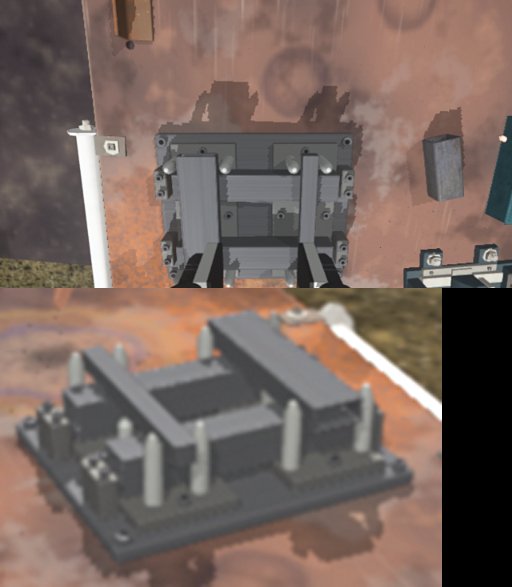

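The final view shows both bars seated flat between their pins; near ends at (197,156) and (311,155). Checking the overhang numerically.

```bash
python3 - <<'E'
from h import *
p=imaging.camera_params("wrist");T=np.load("fT.npy");q=imaging.camera_params("scene");S=q["world_from_camera"]
J=lambda W:((W[:2]-[.6024,-.0565])@rz(.0439)).round(4)
for u,z in [((197,156),.072),((311,155),.068)]: print("near",J(unproj(crop([u],.8,(0,0)),z,p,T)[0]))
sc=lambda u:crop([(u[0],u[1]-288)],2.6,(220,150))
for n,u,z in [("wide far",(231,315),.072),("wide near",(336,401),.072),("nar far",(93,349),.068),("nar near",(181,440),.068)]: print(n,J(unproj(sc(u),z,q,S)[0]))
E
```

```text
near [ 0.054  -0.0794]
near [-0.0585 -0.0797]
wide far [0.0564 0.0762]
wide near [ 0.056 -0.078]
nar far [-0.0571  0.0751]
nar near [-0.0578 -0.0736]
```

Both bars are centred to within about 2 mm and nothing is touching the robot.

```bash
python3 -c "
from plant import ticket; print(ticket.hand_in())"
```

```text
the job is handed in; nothing more can be done
None
```

I loaded the jig in the order asked and handed it in: both rails are in their beds, and the wide and narrow crossbars lie on top between their own pins, centred to within about 2 mm. I left the two offcuts where they were; the clock stood at about 32 s, and the hand-in returned no verdict.

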